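# Set the lane number on a food-bank packing bench

## Robot

A 7-joint arm with a two-finger parallel gripper is mounted at the origin on the work surface. World frame = base frame: x ahead of the robot, y to its left, z up, the work surface at z = 0. Lengths are in m, angles in rad, forces in N, time in s.
With the tool pointing down it reaches from about 0.425 to 0.875 m from the base axis. Payload 4.7 kg.
Tool frame: the origin (TCP) lies midway between the tips of the shut fingers; the grasp point (between the pads) lies 19 mm behind it; z points along the fingers, y is the direction in which the jaws open and shut (so a half turn about z gives the same grasp; the last joint's range is limited). The gripper opens to 87 mm and grips with 3 to 60 N. Pads are 19 mm wide; open, the fingers measure 117 mm over their backs; the gripper's body (75 mm by 190 mm) begins 51 mm behind the grasp point.
Start: joints at [-1.095, 0.321, -0.07, 1.45, 0.023, 1.371, -0.057], TCP at [0.29, 0.582, 0.223] pointing down, gripper open.
Joint ranges: [-2.86, 2.86], [-0.3, 2.09], [-1.38, 1.24], [0.06, 2.45], [-1.56, 4.7], [0.09, 2.05], [-2.69, 2.69]. Speed limits (rad/s): [2.57, 2.57, 3.14, 3.14, 3.14, 3.14, 3.14].

## Interface

Orientations are given as a rotation vector (axis times angle).
In Python, from bench import get_state, eyes, job gives the robot as it stands. The module is installed in compiled form; this text tells all that it offers.
- The arm moves only by the shell command python3 -m jog 'ROWS' [FORCE]. ROWS is JSON, a list that holds one entry, the list of rows, each a list of 5 numbers: the opening, from 0 (shut) to 1 (fully open), then the shift along the tool's x, y, z in units of 40 mm (1.0 is 40 mm), then the turn about the tool's z in units of 5 degrees (1.0 is 5 degrees). In form: [[[jaw, dx, dy, dz, turn], ...]]. A call has 1 to 10 rows; each row shifts and turns the commanded pose from where the row before left it, along the tool's axes as they then stand; what a row does not reach is not made up. A row lasts 1/8 s, in which the tool goes at most 62.5 mm and 10.7 degrees, less where a joint would pass 70% of its speed; a pose out of reach is approached as far as the arm can. A call is refused whole if a number of a shift passes 1 or a number of a turn 1, either way. A call with a gripper value outside its range is refused whole. The fingers move at their own pace and stop on an object; FORCE is the grip in N (left out, the last holds). Time passes only in rows, so rows that do not move let the fingers close. It gives the time, the measured TCP pose, the force and the opening at its end, in the units of the state.
- get_state(): the state, without advancing time (a new reading comes with each control period).
- eyes.get_image(name): name is "scene" or "top" or "wrist"; returns (picture, depth): 384x512x3 uint8, red, green, blue; 384x512 float32, m along the optical axis (not along the pixel's ray), 0 where there is no reading.
- eyes.camera_params(name): a dict with "camera_matrix" (3x3 intrinsics, pixels), "pose" (4x4, takes a point from camera to world coordinates); the wrist camera has in their place "mount" (4x4, takes a point from camera to tool coordinates, whose origin is the TCP and whose axes are the flange's). Camera axes: x right, y down, z forward; pixel columns grow to the right and rows downward; lengths in m; the calibration is good to about 2 mm. A picture is of the moment at which its call begins: read the wrist's pose just before it. camera_params takes no time and is no camera call.
- job.close_job(): hands the job in, once; it reports no verdict.
The state is a dict: "time": time; "joint_positions": joint angles; "qd": joint speeds; "joint_torque": joint torques, N m; "position": TCP position; "tool_rot": TCP orientation; "ft_force": force on the tool from outside, world axes, zero at the start; "torque": the same for the moment, N m; "grip_width": opening from 0.0 (shut) to 1.0 (fully open).
Only numpy, scipy, OpenCV 4.12 (cv2) and the standard library are available. Lean on these libraries where they do the work, as an engineer would, in place of code of your own. Each camera call takes 0.05 s, during which the arm holds its last target. There are 200 camera calls.

## Task

Set the packing lane's number on the two-wheel number stand: roll the wheel on the robot's own left (the one next to the brass ball) so that its three-dot face lies level on top, and the wheel on the right so that its four-dot face lies level on top. Leave the separate one-wheel stand as it is.

Things in the scene. Friction and masses are not known exactly. Their poses are not given: they have to be found in the camera images.
- coder: Two-wheel number stand, fixed, yaw within 0.35. Base 140 x 230 x 10 mm. Origin: its underside centre, on the bench; x away from the robot, y left along the axles, z up. Axles along y at x 0, z 80 mm; white wheels centred at y +47.5 (left) and -47.5 mm (right). Cheeks 10 x 32 mm at y 0 and +-83 mm, tops at z 92 mm. Brass ball (22 mm) on the base at y +102 mm. Roll wheels by pushing a rib from above.
- left_wheel (a joint): Left wheel, 40 mm wide: hexagonal drum, flat faces 40 mm from the axle, grey radial ribs 6 mm thick at its 6 edges, radius 46 to 64 mm; a level top face has ribs 30 degrees either side of vertical. Angle in rad: 0 = one dot on top, 2.094 = three; grows as the top rolls to the stand's +x, 1.047 per number. Starts 0.6 to 1.5 short of three. Friction holds it; 1 to 2 N at a rib turns it.
- right_wheel (a joint): Right wheel, built as the left one, same zero, direction and friction. Faces carry 1 to 6 black dots in order: 1 dot on top at 0 rad, 2 at 1.047, 3 at 2.094, 4 at 3.142, 5 at 4.189, 6 at 5.236. Both wheels stop at -0.35 and 5.59 and have no clicks. This one starts 0.6 to 1.5 rad past four dots: its top has to roll back, towards the robot.
- tally_face (a point): The one-wheel stand, to be left alone: a wheel of the same build on a narrower base (140 x 110 x 10 mm), fixed beside the two-wheel stand, on its left or its right, yaw within 0.35. This point is the centre of its wheel's one-dot face, 40 mm from the axle (axle 80 mm above the bench); it shifts if that wheel is turned.

How it is judged:
By the outcome, as a careful person would: the job done as asked, in the order asked, and still so for the second after the job is handed in, with the robot touching nothing.
It also fails if it takes over 40 s, if anything falls off the work surface, if the arm or the gripper's body presses on something with over 40 N, if the wrist force passes 120 N, or if a joint passes its speed limit or range.

## Working session

There is one attempt and no reset: what is moved stays moved. The work goes in short steps, Python scripts to look and compute and a shell command to move; the robot and the scene stay as the last step left them, time stands still between calls to the robot, and variables do not carry over. Pictures are saved under pics/ and viewed, about 8 in all and at most 12, crops included, and the job is handed in when it is done.

```bash
mkdir -p pics
python3 - <<'E'
from bench import get_state, eyes
import cv2, numpy as np
s=get_state(); print({k:np.round(v,3).tolist() for k,v in s.items()})
ims=[]
for n in("scene","top"):
    p,d=eyes.get_image(n); c=eyes.camera_params(n); print(n,np.round(c["camera_matrix"],1).tolist(),np.round(c["pose"],3).tolist())
    np.savez(f"pics/{n}0.npz",p=p,d=d); cv2.imwrite(f"pics/{n}0.png",p[:,:,::-1])
E
```

```text
{'time': 0.0, 'joint_positions': [-1.095, 0.322, -0.07, 1.452, 0.023, 1.371, -0.057], 'qd': [-0.001, 0.0, -0.0, -0.001, 0.001, 0.0, 0.0], 'joint_torque': [-0.0, -49.13, -0.404, -31.252, -0.064, 0.044, 0.0], 'position': [0.289, 0.581, 0.221], 'tool_rot': [-0.719, -3.058, 0.003], 'ft_force': [-0.374, -0.285, -0.003], 'torque': [-0.022, -0.069, -0.038], 'grip_width': 0.998}
scene [[358.0, 0.0, 252.1], [0.0, 358.0, 199.7], [0.0, 0.0, 1.0]] [[0.773, 0.398, -0.493, 0.854], [0.634, -0.51, 0.582, -0.392], [-0.02, -0.762, -0.647, 0.518], [0.0, 0.0, 0.0, 1.0]]
top [[467.2, 0.0, 249.1], [0.0, 467.2, 194.5], [0.0, 0.0, 1.0]] [[0.026, -0.989, 0.144, 0.409], [-1.0, -0.025, 0.012, -0.019], [-0.009, -0.144, -0.99, 1.025], [0.0, 0.0, 0.0, 1.0]]
```

View pics/scene0.png

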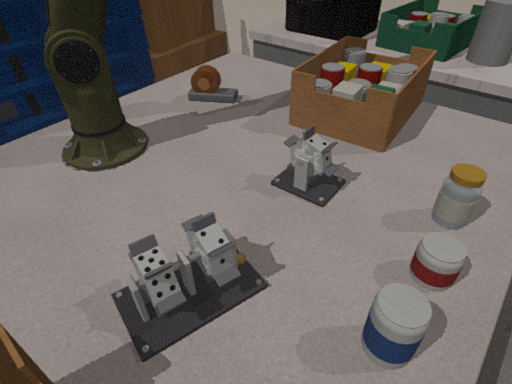

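View pics/top0.png

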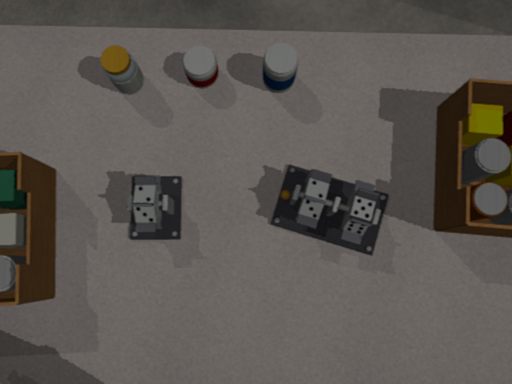

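The scene and top views show the two-wheel stand at about top pixel (330,210), with the ball at (285,195). The one-wheel stand is at (157,207), on its left. Next I'll find the base pose and wheel angles.

```bash
cat > h.py <<'E'
import numpy as np, cv2
from bench import eyes,get_state
def cloud(n,d,T=None):
    c=eyes.camera_params(n); K=c["camera_matrix"]; P=c["pose"] if T is None else T
    v,u=np.mgrid[:384,:512]; q=np.stack([(u-K[0,2])/K[0,0]*d,(v-K[1,2])/K[1,1]*d,d,np.ones_like(d)],-1)
    return (q@np.array(P).T)[...,:3]
def ray(n,uv,z):
    c=eyes.camera_params(n);K=c["camera_matrix"];P=np.array(c["pose"])
    uv=np.asarray(uv,float); r=np.c_[(uv-K[[0,1],[2,2]])/K[0,0],np.ones(len(uv))]@P[:3,:3].T
    return P[:3,3]+r*((z-P[2,3])/r[:,2:])
E
python3 - <<'E'
from h import *
a=np.load("pics/top0.npz");p,d=a["p"],a["d"]; X=cloud("top",d)
print("bench z",np.median(X[280:340,200:350,2]))
g=p.max(2); m=np.zeros((384,512),np.uint8)
m[(g<62)]=255; m[:, :265]=0; m[:,395:]=0; m[:160]=0;m[260:]=0
z=X[...,2]; m[(z>0.14)]=0
m2=((z>0.006)&(z<0.16)).astype(np.uint8)*255; m2[:,:265]=0;m2[:,400:]=0;m2[:155]=0;m2[265:]=0
for q in(m,m2):
    q=cv2.morphologyEx(q,cv2.MORPH_OPEN,np.ones((3,3)))
    c=max(cv2.findContours(q,0,1)[0],key=cv2.contourArea)
    b=cv2.boxPoints(cv2.minAreaRect(c)); W=ray("top",b,0.01)[:,:2]; print(np.round(b),np.round(W,4).tolist(),W.mean(0),np.linalg.norm(np.diff(W,axis=0),axis=1))
s=cv2.resize(p[155:270,265:400],None,fx=5,fy=5,interpolation=cv2.INTER_CUBIC)
b=np.load("pics/scene0.npz")["p"]; s2=cv2.resize(b[200:350,100:280],None,fx=4,fy=4,interpolation=cv2.INTER_CUBIC)
s2=s2[:575]; s2=cv2.resize(s2,(0,0),fx=.9,fy=.9); 
cv2.imwrite("pics/t1.png",np.clip(s[:,:,::-1]*1.3,0,255))
E
```

```text
bench z 0.0006185830697671424
[[269. 224.]
 [288. 161.]
 [391. 193.]
 [371. 255.]] [[0.4931, -0.0514], [0.6326, -0.0914], [0.5671, -0.3161], [0.4304, -0.2723]] [ 0.5308123  -0.18278189] [0.14516953 0.23398219 0.1435429 ]
[[270. 224.]
 [290. 159.]
 [392. 190.]
 [372. 255.]] [[0.4923, -0.0535], [0.6382, -0.0945], [0.574, -0.3192], [0.431, -0.2741]] [ 0.53387263 -0.18532516] [0.15155452 0.23358968 0.14988664][ WARN:0@0.641] global loadsave.cpp:1063 imwrite_ Unsupported depth image for selected encoder is fallbacked to CV_8U.
```

View pics/t1.png

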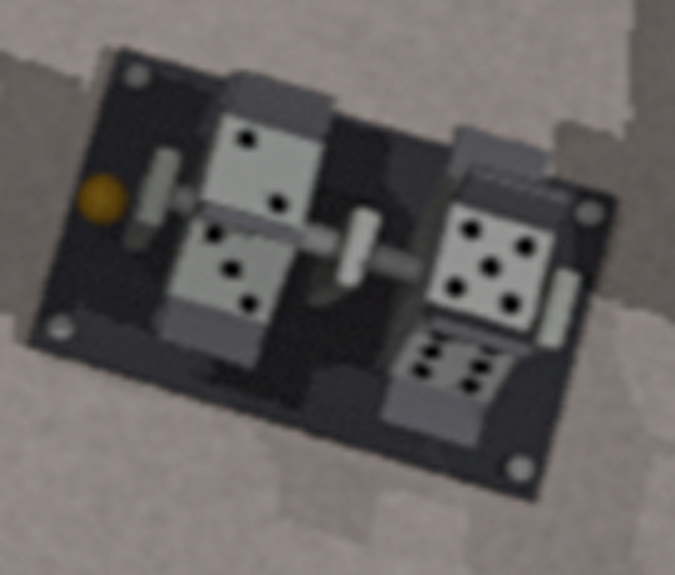

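The top crop shows left-wheel faces two (far) and three (near) either side of the top, with five dots near the top on the right wheel and four on the near side. I'll get the stand pose from the four base screws and the angles from plane fits.

```bash
cat >> h.py <<'E'
def stand(X,o,yaw):
    c,s=np.cos(yaw),np.sin(yaw); q=X-np.array([o[0],o[1],0]); return np.stack([c*q[...,0]+s*q[...,1],-s*q[...,0]+c*q[...,1],q[...,2]],-1)
def faces(p,d,X,o,yaw):
    S=stand(X,o,yaw); br=p.min(2)
    for nm,y in(("L",.0475),("R",-.0475)):
        m=(abs(S[...,1]-y)<.016)&(S[...,2]>.05)&(abs(S[...,0])<.075)&(d>0)
        q=S[m][:,[0,2]]-[0,.08]; r=np.hypot(*q.T); th=np.arctan2(q[:,0],q[:,1])
        # local line fits: drum faces have r 40..46
        f=(r>.034)&(r<.0475); q=q[f]; th=th[f]
        # circular 6-fold mean from drum radius profile: n-th face normals via second-stage RANSAC-free line fit
        best=[]
        for t0 in np.arange(-90,91,10):
            k=abs(th-np.radians(t0))<.4
            if k.sum()<25: continue
            v,w,x0,y0=cv2.fitLine(q[k].astype(np.float32),cv2.DIST_HUBER,0,.002,.001).ravel()
            n=np.array([-w,v]); h=n@[x0,y0]; n*=np.sign(h)
            res=np.median(abs((q[k]-[x0,y0])@n)); best.append((t0,int(k.sum()),round(float(np.degrees(np.arctan2(*n))),1),round(abs(float(h))*1e3,1),round(res*1e3,2)))
        print(nm,*best,sep="\n  ")
E
python3 - <<'E'
from h import *
W=ray("top",[(292.2,170),(383,197.4),(369,248.6),(277.2,220)],.011)[:,:2]
o=W.mean(0); l=(W[0]+W[3]-W[1]-W[2]); f=(W[0]+W[1]-W[2]-W[3])
y1=np.arctan2(-l[0],l[1]); y2=np.arctan2(f[1],f[0]); print(W.round(4).tolist(),o,y1,y2)
yaw=(y1*2+y2)/3;print(yaw)
for n in("top","scene"):
    a=np.load(f"pics/{n}0.npz");X=cloud(n,a["d"]); print(n); faces(a["p"],a["d"],X,o,yaw)
E
```

```text
[[0.613, -0.1], [0.5569, -0.299], [0.4449, -0.2673], [0.5015, -0.0689]] [ 0.52909185 -0.18381164] -0.27633778491601185 -0.27391614288275556
-0.27553057090492644
top
L
  (np.int64(-80), 74, -32.5, 37.2, np.float64(1.0))
  (np.int64(-70), 123, -40.4, 40.0, np.float64(1.04))
  (np.int64(-60), 171, -41.2, 40.2, np.float64(0.94))
  (np.int64(-50), 221, -40.6, 40.1, np.float64(0.94))
  (np.int64(-40), 238, -41.4, 40.1, np.float64(0.97))
  (np.int64(-30), 197, -39.5, 40.3, np.float64(0.8))
  (np.int64(-20), 207, -28.1, 40.5, np.float64(1.46))
  (np.int64(-10), 211, -11.0, 41.2, np.float64(1.88))
  (np.int64(0), 206, 4.8, 41.2, np.float64(1.33))
  (np.int64(10), 213, 19.2, 40.8, np.float64(0.93))
  (np.int64(20), 247, 19.4, 40.7, np.float64(0.91))
  (np.int64(30), 223, 19.5, 40.7, np.float64(0.96))
  (np.int64(40), 169, 18.9, 40.6, np.float64(0.99))
  (np.int64(50), 118, 19.5, 40.7, np.float64(1.03))
  (np.int64(60), 64, 14.9, 39.3, np.float64(0.99))
R
  (np.int64(-90), 85, -54.2, 39.5, np.float64(0.74))
  (np.int64(-80), 121, -53.8, 39.5, np.float64(0.72))
  (np.int64(-70), 162, -55.9, 40.2
[... 1299 characters left out ...]
 27.0, 30.1, np.float64(0.59))
  (np.int64(-30), 176, 7.7, 39.5, np.float64(0.69))
  (np.int64(-20), 265, 6.5, 39.9, np.float64(0.63))
  (np.int64(-10), 356, 5.8, 40.1, np.float64(0.61))
  (np.int64(0), 443, 4.8, 40.3, np.float64(0.62))
  (np.int64(10), 373, 3.5, 40.3, np.float64(0.6))
  (np.int64(20), 342, 10.6, 40.2, np.float64(1.04))
  (np.int64(30), 376, 26.6, 40.7, np.float64(1.69))
  (np.int64(40), 389, 43.3, 41.1, np.float64(1.74))
  (np.int64(50), 394, 64.3, 40.5, np.float64(0.6))
  (np.int64(60), 508, 63.6, 40.6, np.float64(0.59))
  (np.int64(70), 503, 63.8, 40.6, np.float64(0.63))
  (np.int64(80), 392, 62.6, 40.4, np.float64(0.7))
  (np.int64(90), 290, 62.5, 40.3, np.float64(0.72))
```

Left: two at +19.5°, three at −40.5°, so it needs +40.5°. Right: five at about +4° and four at +63.7° on the far side, so it needs −63.7°. I'll use the shut fingers as the pusher, first aligned with the stand so that tool x = −stand x.

```bash
cat >> h.py <<'E'
O=np.array([.52909,-.18381]); YAW=-.2755
def where():
    s=get_state(); p=stand(np.array(s["position"]),O,YAW)
    from scipy.spatial.transform import Rotation as R
    r=R.from_rotvec(s["tool_rot"]).as_matrix(); a=np.degrees(np.arctan2(-r[1,0],-r[0,0])-YAW)
    print("t",round(s["time"],2),"stand mm",np.round(p*1e3,1),"toolx err deg",round(a,2),"tilt",np.round(r[:2,2],3),"F",np.round(s["ft_force"],1),"grip",round(s["grip_width"],3))
if __name__=="__main__": where()
E
python3 h.py
python3 -m jog '[[[0,0,0,0,-0.7],[0,0,0,0,-0.7],[0,0,0,0,-0.74],[0,-0.6,-0.6,0,0],[0,-0.6,-0.6,0,0],[0,-0.6,-0.6,0,0],[0,-0.6,-0.6,0,0],[0,-0.6,-0.8,0,0],[0,-0.6,-0.8,0,0],[0,-0.6,-0.8,0,0]]]' 20; python3 h.py
```

```text
t 0.1 stand mm [-438.7  671.2  221.6] toolx err deg -10.68 tilt [-0.001 -0.002] F [-0.4  0.1  0.1] grip 1.001
time: 1.35
position: [0.3994, 0.35, 0.2221]
tool_rot: [-0.431, -3.112, 0.001]
ft_force: [0.2, 0.7, -0.7]
grip_width: 0.018
t 1.35 stand mm [-270.   478.4  222.1] toolx err deg 0.03 tilt [-0. -0.] F [ 0.2  0.7 -0.7] grip 0.018
```

```bash
python3 -m jog '[[[0,-0.55,-1,0,0],[0,-0.55,-1,0,0],[0,-0.55,-1,0,0],[0,-0.55,-1,0,0],[0,-0.55,-1,0,0],[0,-0.55,-1,0,0],[0,-0.55,-1,0,0],[0,-0.55,-1,0,0],[0,-0.55,-1,0,0],[0,-0.55,-1,0,0]]]' >/dev/null; python3 h.py
python3 -m jog '[[[0,-0.25,-0.77,0,0],[0,0,0,0,0],[0,0,0,0,0]]]'>/dev/null; python3 h.py
```

```text
t 2.6 stand mm [-50.1  78.6 222.4] toolx err deg 0.04 tilt [-0.  0.] F [0.8 0.5 0.3] grip 0.008
t 2.98 stand mm [-40.9  50.1 222.2] toolx err deg 0.07 tilt [-0.001  0.001] F [-0.3 -0.3  0. ] grip 0.008
```

```bash
python3 -m jog '[[[0,0,-0.06,0.8,0],[0,0,0,0.8,0],[0,0,0,0.5,0],[0,0,0,0.25,0],[0,0,0,0,0]]]'>/dev/null; python3 h.py
python3 -m jog '[[[0,-0.2,0,0,0],[0,-0.2,0,0,0],[0,-0.2,0,0,0],[0,-0.15,0,0,0],[0,-0.15,0,0,0],[0,-0.15,0,0,0],[0,-0.15,0,0,0],[0,0,0,0,0]]]'>/dev/null; python3 h.py
python3 - <<'E'
from h import *
p,d=eyes.get_image("scene"); cv2.imwrite("pics/s2.png",cv2.resize(p[200:350,90:290,::-1],None,fx=4,fy=4,interpolation=cv2.INTER_CUBIC)); faces(p,d,cloud("scene",d),O,YAW)
E
```

```text
t 3.6 stand mm [-40.8  47.7 128.3] toolx err deg 0.12 tilt [-0.001  0.   ] F [0.  0.1 0.7] grip 0.003
t 4.6 stand mm [  8.2  46.6 128.5] toolx err deg 0.02 tilt [ 0.001 -0.001] F [-0.4 -0.7  0.5] grip 0.002
L
  (np.int64(-50), 29, 18.3, 30.2, np.float64(0.43))
  (np.int64(-40), 56, -2.2, 39.9, np.float64(0.67))
  (np.int64(-30), 77, -2.0, 39.9, np.float64(0.66))
  (np.int64(-20), 98, -2.0, 39.9, np.float64(0.61))
  (np.int64(-10), 115, -3.6, 40.3, np.float64(0.62))
  (np.int64(0), 83, -4.2, 40.3, np.float64(0.54))
  (np.int64(10), 116, 3.0, 39.9, np.float64(1.05))
  (np.int64(20), 192, 18.4, 41.2, np.float64(1.57))
  (np.int64(30), 263, 52.6, 40.7, np.float64(0.78))
  (np.int64(40), 338, 54.8, 40.5, np.float64(0.72))
  (np.int64(50), 433, 54.4, 40.6, np.float64(0.68))
  (np.int64(60), 431, 54.3, 40.6, np.float64(0.67))
  (np.int64(70), 339, 53.7, 40.5, np.float64(0.68))
  (np.int64(80), 246, 54.1, 40.6, np.float64(0.65))
  (np.int64(90), 160, 58.8, 41.6, np.float64(0.72))
R
  (np.int64(-40), 79, 26.9, 30.0, np.float64(0.58))
  (np.int64(-30), 178, 6.8, 39.7, np.float64(0.68))
  (np.int64(-20), 265, 5.8, 40.0, np.float64(0.6))
  (np.int64(-10), 353, 5.6, 40.1, np.float64(0.6))
  (np.int64(0), 442, 4.6, 40.3, np.float64(0.58))
  (np.int64(10), 374, 3.5, 40.3, np.float64(0.57))
  (np.int64(20), 343, 12.7, 40.5, np.float64(1.04))
  (np.int64(30), 375, 27.0, 40.9, np.float64(1.61))
  (np.int64(40), 391, 42.8, 41.2, np.float64(1.7))
  (np.int64(50), 398, 64.6, 40.4, np.float64(0.65))
  (np.int64(60), 508, 64.0, 40.5, np.float64(0.64))
  (np.int64(70), 511, 63.8, 40.6, np.float64(0.67))
  (np.int64(80), 400, 62.7, 40.3, np.float64(0.67))
  (np.int64(90), 296, 61.6, 40.1, np.float64(0.72))
```

View pics/s2.png

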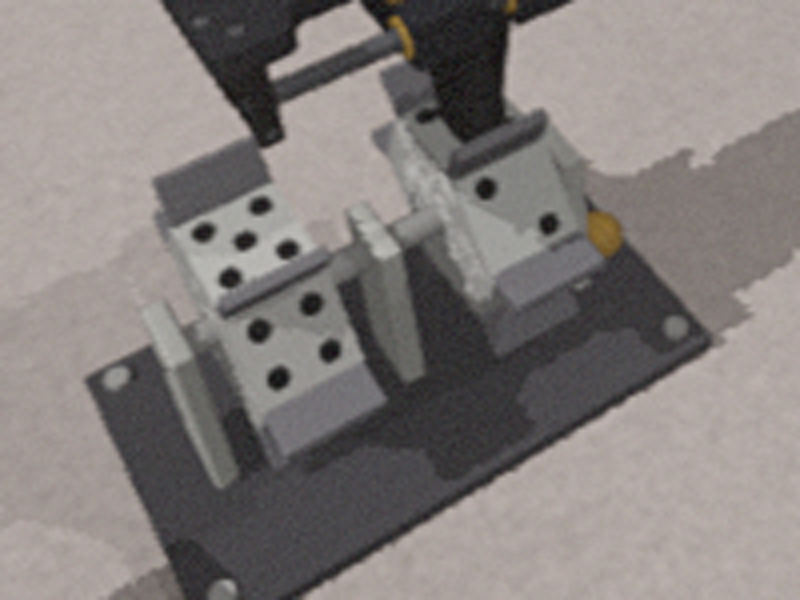

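The picture shows the fingers behind the left wheel's rib, with the two-dot face tipped away, and four dots on the far side of the right wheel. The left wheel has 5.7° to go, about 6 mm.

```bash
python3 -m jog '[[[0,-0.05,0,0,0],[0,-0.05,0,0,0],[0,-0.05,0,0,0],[0,0,0,0,0],[0,0,0,0,0],[0,0.3,0,0,0],[0,0,0,-0.5,0],[0,0,0,-0.8,0],[0,0.7,0,0,0],[0,0.7,0,0,0]]]'>/dev/null; python3 h.py
python3 - <<'E'
from h import *
for n in("scene","top"):
    p,d=eyes.get_image(n); print(n); cv2.imwrite(f"pics/{n}3.png",cv2.resize(p[155:270,265:400,::-1],None,fx=5,fy=5,interpolation=cv2.INTER_CUBIC)); faces(p,d,cloud(n,d),O,YAW)
E
```

```text
t 5.9 stand mm [-55.   46.5 181.1] toolx err deg 0.01 tilt [ 0.002 -0.   ] F [ 0.5  0.5 -0.2] grip 0.005
scene
L
  (np.int64(-40), 95, 9.1, 37.2, np.float64(0.7))
  (np.int64(-30), 169, 3.8, 39.3, np.float64(0.63))
  (np.int64(-20), 228, 0.6, 40.2, np.float64(0.61))
  (np.int64(-10), 294, 0.9, 40.2, np.float64(0.55))
  (np.int64(0), 302, -0.7, 40.2, np.float64(0.51))
  (np.int64(10), 228, -1.0, 40.2, np.float64(0.48))
  (np.int64(20), 267, 14.5, 40.4, np.float64(1.18))
  (np.int64(30), 288, 28.9, 40.9, np.float64(1.8))
  (np.int64(40), 309, 57.7, 40.6, np.float64(0.7))
  (np.int64(50), 369, 59.8, 40.4, np.float64(0.63))
  (np.int64(60), 416, 59.8, 40.5, np.float64(0.63))
  (np.int64(70), 378, 58.8, 40.5, np.float64(0.63))
  (np.int64(80), 289, 58.7, 40.4, np.float64(0.61))
  (np.int64(90), 205, 58.0, 40.0, np.float64(0.64))
R
  (np.int64(-40), 79, 21.2, 33.2, np.float64(0.6))
  (np.int64(-30), 173, 5.3, 40.2, np.float64(0.59))
  (np.int64(-20), 265, 5.8, 40.1, np.float64(0.56))
  (np.int64(-10), 357, 5.0, 40.3, np.float64(0.61))
  (np.int64(0), 443, 4.0, 40.4, np.float64(0.56))
  (np.int64(10), 381, 4.1, 40.4, np.float64(0.57))
  (np.int64(20), 344, 13.2, 40.5, np.float64(1.11))
  (np.int64(30), 379, 27.3, 40.9, np.float64(1.5))
  (np.int64(40), 397, 43.0, 41.0, np.float64(1.68))
  (np.int64(50), 399, 64.4, 40.4, np.float64(0.59))
  (np.int64(60), 508, 64.0, 40.5, np.float64(0.6))
  (np.int64(70), 509, 64.0, 40.6, np.float64(0.65))
  (np.int64(80), 400, 62.4, 40.2, np.float64(0.64))
  (np.int64(90), 293, 62.0, 40.1, np.float64(0.66))
top
L
R
```

Left reads within about 0.5° of level. Next is the right wheel: approach from the far side and push back.

```bash
python3 -m jog '[[[0,-0.7,-0.6,0,0],[0,-0.7,-0.6,0,0],[0,-0.7,-0.6,0,0],[0,-0.53,-0.55,0,0],[0,0,0,0,0],[0,0,0,0.6,0],[0,0,0,0.5,0],[0,0,0,0.22,0],[0,0,0,0,0]]]'>/dev/null; python3 h.py
```

```text
t 7.12 stand mm [ 50.3 -46.8 127.2] toolx err deg 0.05 tilt [-0.001  0.001] F [0.  0.3 0.4] grip 0.006
```

```bash
python3 -m jog '[[[0,0.2,0,0,0],[0,0.2,0,0,0],[0,0.2,0,0,0],[0,0.2,0,0,0],[0,0.2,0,0,0],[0,0.15,0,0,0],[0,0.15,0,0,0],[0,0.15,0,0,0],[0,0,0,0,0],[0,0,0,0,0]]]'>/dev/null; python3 h.py
python3 - <<'E'
from h import *
p,d=eyes.get_image("scene"); cv2.imwrite("pics/s4.png",cv2.resize(p[200:350,90:290,::-1],None,fx=4,fy=4,interpolation=cv2.INTER_CUBIC)); faces(p,d,cloud("scene",d),O,YAW)
E
```

```text
t 8.38 stand mm [ -7.7 -47.3 127.6] toolx err deg 0.03 tilt [-0.001  0.   ] F [0.  0.6 0.9] grip 0.001
L
  (np.int64(-40), 94, 9.2, 37.2, np.float64(0.63))
  (np.int64(-30), 163, 4.1, 39.4, np.float64(0.57))
  (np.int64(-20), 225, 1.6, 40.1, np.float64(0.59))
  (np.int64(-10), 295, 1.1, 40.2, np.float64(0.58))
  (np.int64(0), 296, -0.2, 40.3, np.float64(0.51))
  (np.int64(10), 230, -0.3, 40.3, np.float64(0.47))
  (np.int64(20), 273, 14.1, 40.4, np.float64(1.37))
  (np.int64(30), 291, 28.7, 41.0, np.float64(1.77))
  (np.int64(40), 311, 57.9, 41.0, np.float64(0.76))
  (np.int64(50), 369, 60.2, 40.4, np.float64(0.67))
  (np.int64(60), 418, 59.9, 40.5, np.float64(0.62))
  (np.int64(70), 378, 59.4, 40.4, np.float64(0.6))
  (np.int64(80), 288, 59.4, 40.4, np.float64(0.6))
  (np.int64(90), 204, 56.5, 39.7, np.float64(0.55))
R
  (np.int64(-40), 31, 38.1, 23.4, np.float64(0.83))
  (np.int64(-30), 67, 5.2, 40.2, np.float64(0.81))
  (np.int64(-20), 147, 5.5, 40.2, np.float64(0.74))
  (np.int64(-10), 234, 5.2, 40.3, np.float64(0.59))
  (np.int64(0), 330, 4.4, 40.4, np.float64(0.58))
  (np.int64(10), 345, 4.4, 40.3, np.float64(0.57))
  (np.int64(20), 360, 10.2, 40.3, np.float64(0.95))
  (np.int64(30), 385, 27.6, 40.9, np.float64(1.71))
  (np.int64(40), 402, 43.2, 41.0, np.float64(1.53))
  (np.int64(50), 407, 63.8, 40.4, np.float64(0.64))
  (np.int64(60), 502, 63.8, 40.4, np.float64(0.63))
  (np.int64(70), 505, 63.8, 40.4, np.float64(0.63))
  (np.int64(80), 396, 63.7, 40.4, np.float64(0.64))
  (np.int64(90), 289, 63.0, 40.2, np.float64(0.65))
```

View pics/s4.png

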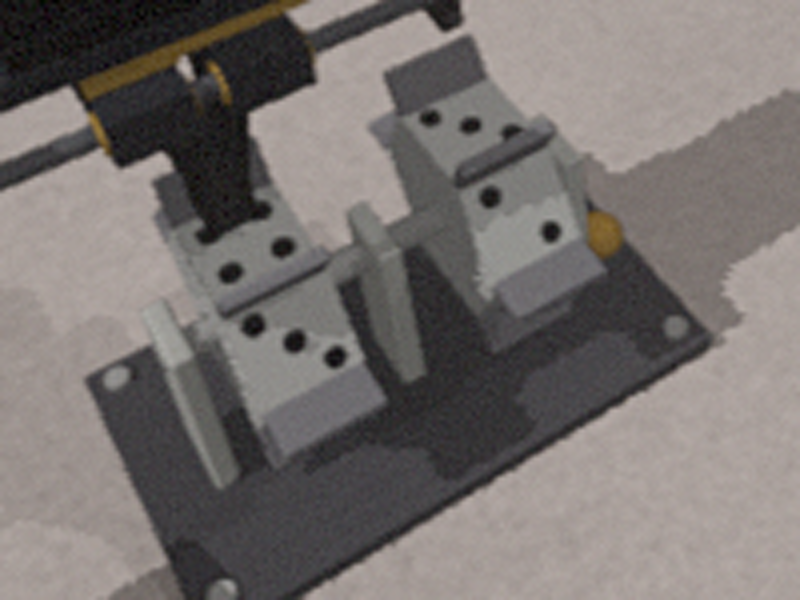

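The picture shows four dots now on the right wheel's upper face and three on its far face. That leaves about 3.8°, or 4 mm. The left wheel is unchanged at three.

```bash
python3 -m jog '[[[0,0.05,0,0,0],[0,0.05,0,0,0],[0,0,0,0,0],[0,0,0,0,0],[0,-0.25,0,0,0],[0,0,0,-0.8,0],[0,0,0,-0.8,0],[0,0,0,-0.8,0],[0,0.9,-0.6,0,0],[0,0.9,-0.6,0,0]]]'>/dev/null
python3 -m jog '[[[0,0,-1,0,0],[0,0,-1,0,0],[0,0,-1,0,0],[0,0,-1,0,0],[0,0,-1,0,0],[0,0,0,0,0],[0,0,0,0,0]]]'>/dev/null;python3 h.py
python3 - <<'E'
from h import *
for n in("scene","top"):
    p,d=eyes.get_image(n); print(n); cv2.imwrite(f"pics/{n}5.png",p[:,:,::-1]); cv2.imwrite(f"pics/{n}5c.png",cv2.resize(p[155:270,265:400,::-1],None,fx=5,fy=5,interpolation=cv2.INTER_CUBIC)); faces(p,d,cloud(n,d),O,YAW)
    a=np.load(f"pics/{n}0.npz")["p"]; r=(slice(165,245),slice(125,190)) if n=="top" else (slice(120,210),slice(265,350))
    print("tally change",np.abs(a[r].astype(int)-p[r]).mean(2).max(), np.abs(a[r].astype(int)-p[r]).mean())
E
```

```text
t 10.55 stand mm [ -72.9 -294.6  223.3] toolx err deg 0.04 tilt [-0.001  0.001] F [-0.7  0.2  0. ] grip 0.005
scene
L
  (np.int64(-40), 94, 6.1, 38.4, np.float64(0.51))
  (np.int64(-30), 160, 3.8, 39.4, np.float64(0.55))
  (np.int64(-20), 230, 1.4, 40.1, np.float64(0.55))
  (np.int64(-10), 299, 1.2, 40.2, np.float64(0.55))
  (np.int64(0), 304, 0.1, 40.2, np.float64(0.54))
  (np.int64(10), 230, -0.3, 40.2, np.float64(0.54))
  (np.int64(20), 269, 13.1, 40.4, np.float64(1.09))
  (np.int64(30), 291, 26.9, 40.6, np.float64(1.79))
  (np.int64(40), 309, 57.2, 40.5, np.float64(0.8))
  (np.int64(50), 371, 60.4, 40.4, np.float64(0.67))
  (np.int64(60), 418, 60.2, 40.5, np.float64(0.63))
  (np.int64(70), 381, 58.8, 40.4, np.float64(0.62))
  (np.int64(80), 290, 58.6, 40.3, np.float64(0.63))
  (np.int64(90), 202, 56.7, 39.7, np.float64(0.62))
R
  (np.int64(-40), 104, 13.3, 36.1, np.float64(0.61))
  (np.int64(-30), 192, 2.7, 40.3, np.float64(0.65))
  (np.int64(-20), 275, 3.6, 40.1, np.float64(0.61))
  (np.int64(-10), 361, 2.5, 40.2, np.float64(0.58))
  (np.int64(0), 417, 2.1, 40.4, np.float64(0.6)
[... 1345 characters left out ...]
, 39.8, np.float64(0.68))
  (np.int64(-70), 165, -55.3, 39.7, np.float64(0.7))
  (np.int64(-60), 157, -57.1, 40.2, np.float64(0.81))
  (np.int64(-50), 113, -58.6, 40.1, np.float64(0.75))
  (np.int64(-40), 123, -47.6, 39.5, np.float64(1.17))
  (np.int64(-30), 153, -33.9, 40.7, np.float64(1.84))
  (np.int64(-20), 174, 2.9, 40.2, np.float64(1.01))
  (np.int64(-10), 233, 1.6, 40.4, np.float64(1.11))
  (np.int64(0), 283, 1.8, 40.5, np.float64(1.14))
  (np.int64(10), 267, 1.9, 40.6, np.float64(1.13))
  (np.int64(20), 205, 0.8, 40.3, np.float64(1.25))
  (np.int64(30), 146, 0.3, 40.2, np.float64(0.97))
  (np.int64(40), 81, 0.9, 40.4, np.float64(1.0))
tally change 30.666666666666668 8.132820512820512
```

View pics/top5.png

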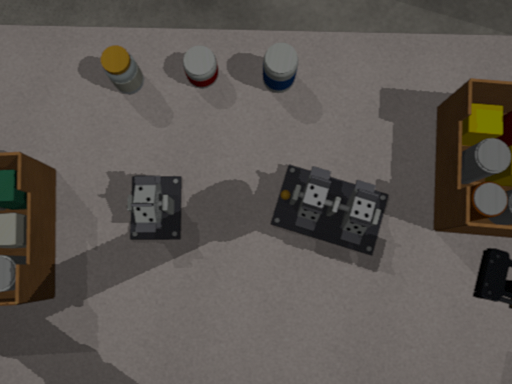

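The view shows three dots on top of the left wheel at (316,196), four on top of the right at (362,208), and the one-wheel stand in its original attitude. The right wheel still reads about +2°, so I'll give it one small trim of roughly 2 mm.

```bash
python3 -m jog '[[[0,-0.3,1,0,0],[0,-0.3,1,0,0],[0,-0.3,1,0,0],[0,-0.3,1,0,0],[0,-0.3,1,0,0],[0,-0.25,1,0,0],[0,0,0.19,0,0],[0,0,0,0.7,0],[0,0,0,0,0],[0,0,0,0,0]]]'>/dev/null;python3 h.py
```

```text
t 11.9 stand mm [ -3.1 -48.2 196.6] toolx err deg -0.01 tilt [ 0.001 -0.   ] F [-0.9 -0.5 -0.2] grip 0.012
```

```bash
python3 -m jog '[[[0,0,0,0.8,0],[0,0,0,0.7,0],[0,0,0,0.22,0],[0,0,0,0,0],[0,0.1,0,0,0],[0,0.1,0,0,0],[0,0.04,0,0,0],[0,0.03,0,0,0],[0,0,0,0,0],[0,0,0,0,0]]]'>/dev/null;python3 h.py
python3 -m jog '[[[0,-0.25,0,0,0],[0,0,0,-0.8,0],[0,0,0,-0.8,0],[0,0,0,-0.8,0],[0,0.9,-1,0,0],[0,0.9,-1,0,0],[0,0,-1,0,0],[0,0,-1,0,0],[0,0,-1,0,0],[0,0,-1,0,0]]]'>/dev/null
python3 -m jog '[[[0,0,-0.3,0,0],[0,0,0,0,0],[0,0,0,0,0]]]'>/dev/null;python3 h.py
python3 - <<'E'
from h import *
for n in("scene","top"):
    p,d=eyes.get_image(n); print(n); cv2.imwrite(f"pics/{n}6.png",p[:,:,::-1]); faces(p,d,cloud(n,d),O,YAW)
    X=cloud(n,d); a=np.load(f"pics/{n}0.npz"); r=(slice(170,240),slice(130,182)) if n=="top" else (slice(125,205),slice(275,345))
    e=np.abs(d-a["d"])[r]; print("tally depth change median,95%",np.median(e),np.percentile(e,95))
a=cv2.imread("pics/top6.png")[155:270,265:400]; b=cv2.imread("pics/scene6.png")[120:350,90:350]
h=lambda i:cv2.resize(i,(400,int(i.shape[0]*400/i.shape[1])),interpolation=cv2.INTER_CUBIC)
a,b=h(a),h(b); H=max(len(a),len(b)); f=lambda i:cv2.copyMakeBorder(i,0,H-len(i),0,0,0)
cv2.imwrite("pics/fin.png",np.hstack([f(a),f(b)]))
E
```

```text
t 13.15 stand mm [-13.8 -47.6 127.1] toolx err deg 0.03 tilt [ 0. -0.] F [ 1.9 -0.6  0.7] grip 0.005
t 14.78 stand mm [ -75.2 -298.   222.7] toolx err deg 0.14 tilt [0.    0.001] F [0.5 0.4 0. ] grip 0.006
scene
L
  (np.int64(-40), 99, 5.4, 38.7, np.float64(0.62))
  (np.int64(-30), 166, 2.9, 39.6, np.float64(0.54))
  (np.int64(-20), 231, 0.9, 40.2, np.float64(0.6))
  (np.int64(-10), 298, 0.6, 40.3, np.float64(0.57))
  (np.int64(0), 304, -0.4, 40.3, np.float64(0.53))
  (np.int64(10), 232, -0.9, 40.2, np.float64(0.53))
  (np.int64(20), 267, 14.9, 40.5, np.float64(1.27))
  (np.int64(30), 290, 27.0, 40.6, np.float64(1.62))
  (np.int64(40), 305, 57.1, 40.5, np.float64(0.78))
  (np.int64(50), 366, 59.7, 40.5, np.float64(0.68))
  (np.int64(60), 415, 59.4, 40.5, np.float64(0.66))
  (np.int64(70), 378, 59.0, 40.4, np.float64(0.67))
  (np.int64(80), 286, 57.9, 40.2, np.float64(0.73))
  (np.int64(90), 197, 59.0, 40.4, np.float64(0.71))
R
  (np.int64(-50), 26, 39.7, 17.2, np.float64(0.49))
  (np.int64(-40), 126, 3.6, 38.9, np.float64(0.59))
  (np.int64(-30), 206, 0.3, 40.0, np.float64(0.63))
  (
[... 1671 characters left out ...]
2, np.float64(0.72))
  (np.int64(-40), 117, -45.8, 39.8, np.float64(1.36))
  (np.int64(-30), 143, -8.7, 41.5, np.float64(1.35))
  (np.int64(-20), 194, -0.4, 40.4, np.float64(1.11))
  (np.int64(-10), 252, -0.8, 40.5, np.float64(1.15))
  (np.int64(0), 287, -0.8, 40.6, np.float64(1.13))
  (np.int64(10), 249, -0.4, 40.5, np.float64(1.15))
  (np.int64(20), 188, -0.7, 40.4, np.float64(1.19))
  (np.int64(30), 131, 1.3, 40.9, np.float64(1.24))
  (np.int64(40), 66, -12.9, 35.6, np.float64(1.17))
  (np.int64(70), 28, 58.8, 41.0, np.float64(0.77))
  (np.int64(80), 28, 58.8, 41.0, np.float64(0.77))
  (np.int64(90), 27, 65.6, 43.1, np.float64(0.85))
tally depth change median,95% 0.0016933978 0.0048882547
```

View pics/fin.png

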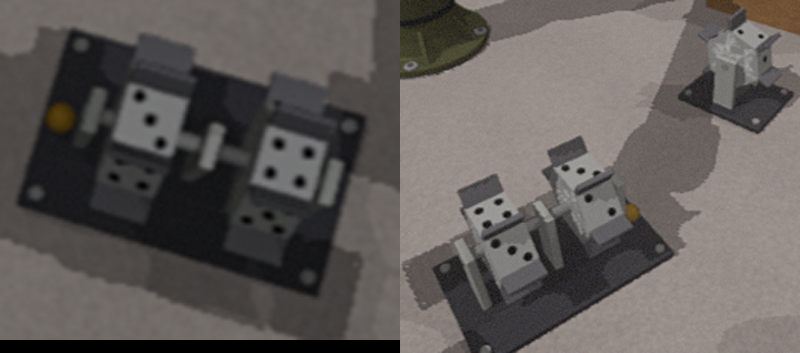

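The picture shows three on top of the left wheel at (150,120) and four on top of the right at (290,160), both within about 1° of level. The one-wheel stand is unchanged and the arm is clear.

```bash
python3 -c "
from bench import job; print(job.close_job())"
```

```text
the job is handed in; nothing more can be done
None
```

The number stand is set: the left wheel shows three dots on top and the right wheel shows four. I handed the job in at about 15 s of the 40 s allowed.

- **What I did:** With the shut fingers I rolled the left wheel about 40° away from the robot. Then I rolled the right wheel about 64° back towards it. The first push left the right wheel about 2° short, so I gave it a second push of about 2 mm.
- **Level check:** In the last plane fits, the left wheel's top face read about 0° in the scene view and −1.4° in the top view. The right wheel's read about −0.7° in both. The two views disagree by about 1°, which is within the scatter of the fits.
- **One-wheel stand:** I did not touch it. A raw pixel comparison of it with the first pictures did show a brightness change, which I took to be the arm's shadow. Its depth is unchanged to within camera noise, with a median difference of 1.4 to 1.7 mm.
- **Forces:** The wrist force readings taken between moves were never above about 2 N. The arm was clear of everything when I handed in.

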